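Raise the ladder-lock shelf one rung and load it

ROBOT

A 6-joint arm with a two-finger parallel gripper is mounted at the origin on the work surface; the furniture and walls round the work are solid. World frame = base frame: x ahead of the robot, y to its left, z up, the work surface at z = 0. Lengths are in m, angles in rad, forces in N, time in s.
With the tool pointing down it reaches from about 0.35 to 0.85 m from the base axis. Payload 8.1 kg.
Tool frame: the origin (TCP) lies between the finger pads; the fingertips stand 25 mm ahead of it and the grasp point (between the pads) lies 6 mm ahead of it; z points along the fingers, y is the line along which they close (so a half turn about z gives the same grasp; the last joint's range is limited). The gripper opens to 85 mm and grips with 20 to 120 N. Pads are 22 mm wide; open, the fingers measure 114 mm over their backs; the gripper's body (76 mm by 85 mm) begins 54 mm behind the grasp point. The pads swing forward as they close: fully open they stand 13 mm farther back than shut.
Start: joints at [1.121, 0.13, 1.488, -0, 1.523, -0.085], TCP at [0.214, 0.561, 0.256] pointing down, gripper open.
Joint ranges: [-2.96, 2.96], [-0.89, 2.26], [0.02, 2.5], [-1.34, 4.48], [0, 2.73], [-2.66, 2.66]. Speed limits (rad/s): [2.39, 2.39, 2.79, 3.14, 3.14, 3.14].

INTERFACE

Orientations are given as a unit quaternion [w, x, y, z].
In Python, from bench import ctrl, fingers, kin, camera, get_calibration gives the robot as it stands. Calls block until the motion is done:
- ctrl.goto(position, orientation): joint-space move of the TCP to a pose.
- ctrl.line_to(position, attitude=None, rate=0.15, max_force=None): straight line of the TCP; attitude=None keeps the orientation; rate is the mean speed in m/s. With max_force (N) it stops when the force on the tool has changed by that much, and returns True; else False.
- ctrl.set_joints(angles): joint-space move.
- fingers.command_gripper(opening, effort=None): opening from 0.0 (shut) to 1.0 (fully open); effort is the grip in N (None keeps the last); returns when the fingers have stopped.
- ctrl.sleep(seconds).
- kin.solve_ik(position, orientation): joint angles nearest the present ones, or None.
- ctrl.get_obs(): the state.
- camera(name): name is "side" or "top"; returns the picture (480x640x3 uint8, red, green, blue); there is no depth.
- get_calibration(name): a dict with "mtx" (3x3 intrinsics, pixels), "dist" ([k1, k2, p1, p2, k3] as OpenCV has them; the pictures are not rectified), "extrinsics" (4x4, takes a point from world to camera coordinates). Camera axes: x right, y down, z forward; pixel columns grow to the right and rows downward; lengths in m; the calibration is good to about 2 mm. A picture is of the moment at which its call begins. get_calibration takes no time and is no camera call.
A pose or a line that the arm cannot do raises ctrl.MotionError and nothing moves.
- ctrl.close_job(): hands the job in; it is judged then, once.
The state is a dict: "clock": time; "q": joint angles; "qvel": joint speeds; "effort": joint torques, N m; "position": TCP position; "ee_rot": TCP orientation; "contact_force": force on the tool from outside, world axes, zero at the start; "ft_torque": the same for the moment, N m; "grip_width": opening from 0.0 (shut) to 1.0 (fully open); "grasp_force": force on a finger pad.
Only numpy, scipy, OpenCV 4.12 (cv2) and the standard library are available. Lean on these libraries where they do the work, as an engineer would, in place of code of your own. Each camera call takes 0.05 s, during which the arm holds its last target. There are 200 camera calls.

TASK

Lift the sliding shelf of the small ladder stand by its steel bar until its pawl has swung past the first rung above it, then lower it gently until the pawl carries it on that first rung, without slamming or forcing it down, and only then let go. Then take the white paper tub and set it upright on the raised shelf; leave the other things where they are.

Things in the scene. Friction and masses are not known exactly. Their poses are not given: they have to be found in the camera images.
- stand: Small fixed ladder stand: foot plate 200x210x12 mm, two upright stiles, three round rubber-sleeved rungs between them (12 mm thick, along the stand's y, 45 mm apart). Origin on the table below the rungs; x points to its rear (away from the lifting bar). The rung rack is bolted in slots: the lowest, first rung is centred 71 to 95 mm above the table, unmeasured, so the seat must be felt.
- fly (a joint): Height (m) of the sliding shelf section above its lowest position, where it starts at 0; it slides only vertically, 0.125 at most, weighs 0.65 to 0.9 kg, friction 0.6 N, falls if let go. The pawl seats on the first rung at 0.042 to 0.066. Going up, the pawl clears that rung 16 mm above its seat; it meets the second rung 25 mm above the seat and is past it, with no way back, at 61 mm.
- pawl: Steel gravity pawl low on the sliding section: 28 mm nose to the stand's rear, round counterweight in front. Origin on its pivot. Its z axis is upright at rest or seated, leans to the rear by up to 1.1 rad while a rung pushes the nose down, and returns within 0.5 s. Seated, the pivot is about 10 mm above the rung's centre; the rubber yields 1 to 2 mm. More than 22 N between pawl and rung while seating harms them.
- lifting_bar (a point): Middle of the round steel lifting bar of the sliding section: 14 mm thick, 130 mm long, along the stand's y axis, its centre 44 mm above the shelf's top, free all round between two end posts 116 mm apart.
- shelf_mid (a point): Centre of the place for the tub on the shelf's level top face, 70 mm behind the lifting bar (stand +x). The flat part reaches 65 mm behind this point, 78 mm to each side, with a 12 mm lip at the sides and rear. It rises with the section.
- tub_center (a point): Centre, half-way up, of the loose white round paper tub with a lid: 64 mm across the lid, 60 mm below it, 57 mm high, 0.06 kg, upright on the table.
- tin: Bystander: flat red tin, 67x96x24 mm; origin under its centre.
- mug: Bystander: plain white mug, 81x116x95 mm; origin under its centre.
- carton: Bystander: cream-coloured carton, 66x111x48 mm; origin under its centre.
- marker: Bystander: capped marker pen lying down, 17x127x19 mm; origin under its centre.
- brown_tape: Bystander: roll of brown tape, 97 mm across, 48 mm high; origin under its centre.
- opener: Bystander: small bottle-shaped opener standing up, 22 mm thick, 89 mm high; origin under its centre.
There are look-alikes about, which are no part of the job. Leave any green look-alike of the part that bears tub_center alone.

How it is judged:
By the outcome, as a careful person would: the job done as asked, in the order asked, and still so for the second after the job is handed in, with the robot touching nothing.
It also fails if it takes over 61 s, if anything falls off the work surface, if the arm or the gripper's body presses on something with over 40 N, if the wrist force passes 120 N, or if a joint passes its speed limit or range.

## Working session

There is one attempt and no reset: what is moved stays moved. The work goes in short steps, each a Python script; the robot and the scene stay as the last script left them, time stands still between calls to the robot, and variables do not carry over. Pictures are saved under pics/ and viewed, at most 13 in all, crops included, and the job is handed in when it is done.

```bash
ls; mkdir -p pics
python3 - <<'E'
from bench import ctrl, camera, get_calibration
import cv2, numpy as np
np.set_printoptions(precision=4,suppress=True)
for n in ("side","top"):
    cv2.imwrite(f"pics/{n}0.png",camera(n)[:,:,::-1])
    c=get_calibration(n);print(n,c)
o=ctrl.get_obs();print(o)
E
```

```text
pics
side {'mtx': array([[624.8383,   0.    , 314.0458],
       [  0.    , 624.8383, 250.792 ],
       [  0.    ,   0.    ,   1.    ]]), 'dist': array([-0.2081,  0.    ,  0.    ,  0.    ,  0.    ]), 'extrinsics': array([[-0.9793, -0.2023,  0.0047,  0.534 ],
       [-0.1266,  0.5945, -0.7941,  0.1827],
       [ 0.1578, -0.7783, -0.6078,  1.3514],
       [ 0.    ,  0.    ,  0.    ,  1.    ]])}
top {'mtx': array([[517.699 ,   0.    , 331.5287],
       [  0.    , 517.699 , 240.5375],
       [  0.    ,   0.    ,   1.    ]]), 'dist': array([-0.0852,  0.    ,  0.    ,  0.    ,  0.    ]), 'extrinsics': array([[ 0.3797, -0.925 ,  0.0112, -0.1916],
       [-0.8489, -0.3532, -0.3932,  0.5356],
       [ 0.3677,  0.1398, -0.9194,  1.2781],
       [ 0.    ,  0.    ,  0.    ,  1.    ]])}
{'clock': 0.1, 'q': array([ 1.1206,  0.1311,  1.4892,  0.    ,  1.523 , -0.0854]), 'qvel': array([-0.002 , -0.0019, -0.002 , -0.0003, -0.001 ,  0.0002]), 'effort': array([  0.001 , -57.0946, -50.1946,  -0.0002,   0.0079,   0.    ]), 'position': array([0.2138, 0.5601, 0.2553]), 'ee_rot': array([-0.0002,  0.1814,  0.9834, -0.0008]), 'contact_force': array([0.2051, 0.968 , 0.0329]), 'ft_torque': array([-0.0712,  0.0163, -0.0015]), 'grasp_force': 0.0, 'grip_width': 0.9969514463360686}
```

View pics/side0.png

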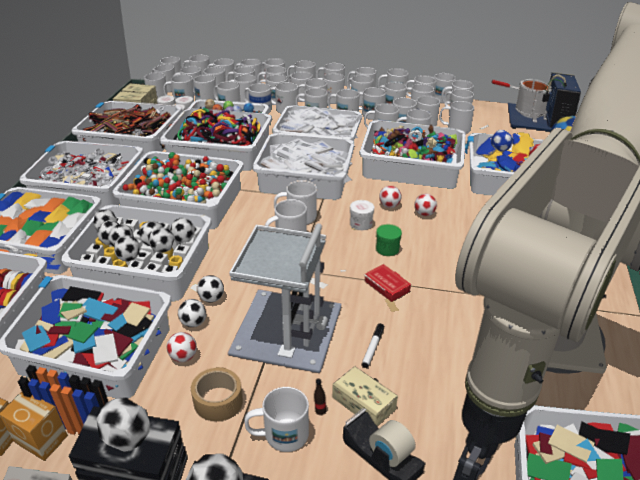

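View pics/top0.png

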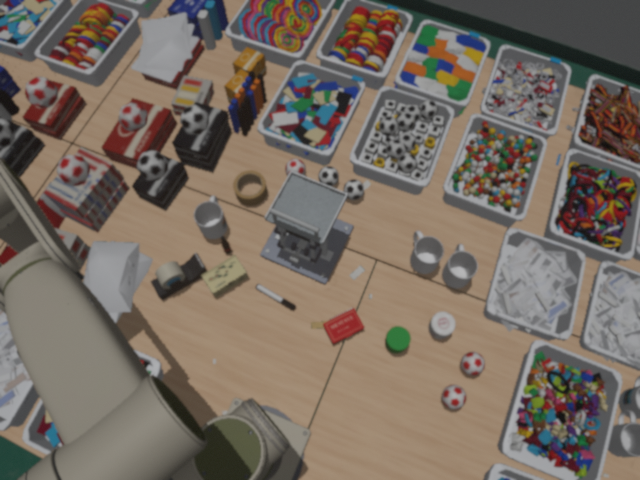

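Side view: the stand is around (288,300), the shelf around (278,255), and the bar post/plate near (315,250). The white tub is at (362,214) with the green look-alike at (388,240). In the top view the stand is around (308,225), the tub at (442,325) and the green one at (398,340). Next I'll enlarge the stand.

Run:
```python
import cv2, numpy as np
a=cv2.imread("pics/side0.png")[200:380,215:415]; b=cv2.imread("pics/top0.png")[165:290,250:370]
a=cv2.resize(a,None,fx=4,fy=4,interpolation=cv2.INTER_CUBIC)[:600,:440]
b=cv2.resize(b,None,fx=3,fy=4.8,interpolation=cv2.INTER_CUBIC)
b=np.vstack([b,np.zeros((600-b.shape[0],b.shape[1],3),np.uint8)]) if b.shape[0]<600 else b[:600]
cv2.imwrite("pics/c0.png",np.hstack([a,b]));print(np.hstack([a,b]).shape)
```

```text
(600, 800, 3)
```

View pics/c0.png

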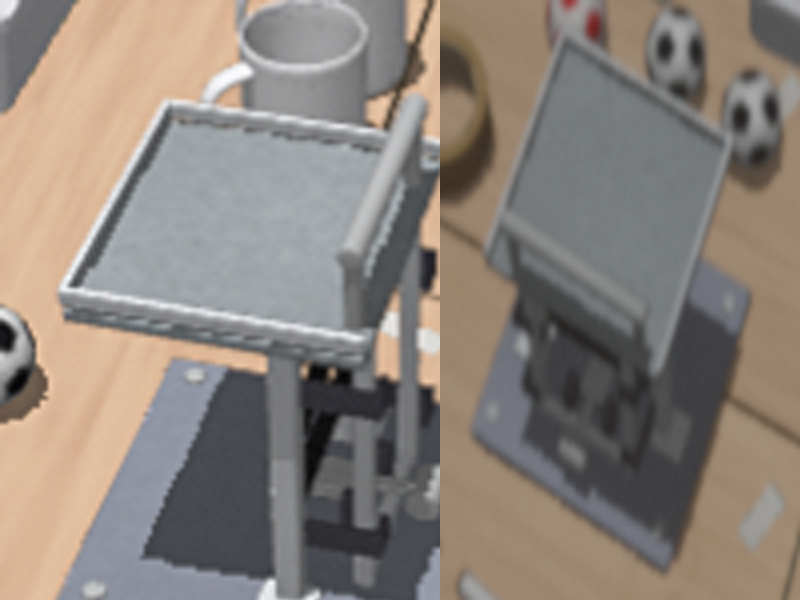

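Crop: in the side image the bar ends are at (318.5,226) and (303,262), and the shelf's rear corners at (257,226) and (231,272.5). In the top image the bar ends are at (316.7,229) and (273.3,211), and the rear corners at (347.3,194.6) and (292.7,173).

```bash
cat > h.py <<'E'
from bench import ctrl, fingers, kin, camera, get_calibration
import cv2, numpy as np
from scipy.spatial.transform import Rotation as R
np.set_printoptions(precision=4,suppress=True)
C={n:get_calibration(n) for n in("side","top")}
def und(n,p): return cv2.undistortPoints(np.array([[p]],float),C[n]["mtx"],C[n]["dist"])[0].T
def tri(ps,pt):
    X=cv2.triangulatePoints(C["side"]["extrinsics"][:3],C["top"]["extrinsics"][:3],und("side",ps),und("top",pt))[:,0]
    return X[:3]/X[3]
def proj(n,X):
    E=C[n]["extrinsics"]
    return cv2.projectPoints(np.array(X,float).reshape(-1,1,3),cv2.Rodrigues(E[:3,:3])[0],E[:3,3],C[n]["mtx"],C[n]["dist"])[0][:,0]
def ray(n,p,z):
    E=C[n]["extrinsics"];d=E[:3,:3].T@np.append(und(n,p)[:,0],1);c=-E[:3,:3].T@E[:3,3]
    return c+d*(z-c[2])/d[2]
def quat(yaw,tilt=0.): # tool down; tool y at world angle yaw (fingers close along it)
    y=np.array([np.cos(yaw),np.sin(yaw),0]);z=np.array([0,0,-1.]);x=np.cross(y,z)
    q=R.from_matrix(np.c_[x,y,z]).as_quat();return q[[3,0,1,2]]
E
python3 - <<'E'
from h import *
for nm,s,t in [("barR",(318.5,226),(316.7,229.2)),("barL",(303,262),(273.3,211)),("rearR",(257,226),(347.3,194.6)),("rearL",(231,272.5),(292.7,173)),
 ("plate frontR",(341,300),None),("plate fl",(310,368),None),("plate rl",(230,356),None),("plate rr",(257.5,290),None),("tub",(362,206),(443.5,320))]:
    if t: X=tri(s,t);print(nm,X,proj("side",X)[0]-s,proj("top",X)[0]-t)
    else: print(nm,ray("side",s,.012))
# segment lids
for n,c in (("side",(362,212)),("top",(442,324))):
    im=cv2.imread(f"pics/{n}0.png");x,y=c;print(n)
    w=im[y-24:y+24,x-24:x+24]
    m=cv2.threshold(w.min(2),0,255,cv2.THRESH_OTSU)[1]
    k,l,st,ce=cv2.connectedComponentsWithStats(m);i=1+st[1:,4].argmax();print(st[i]+np.array([x-24,y-24,0,0,0]),ce[i]+[x-24,y-24])
E
```

```text
barR [0.5271 0.0512 0.2468] [-0.1707 -0.0878] [-0.0684  0.1425]
barL [0.5323 0.1692 0.2458] [0.0229 0.0117] [ 0.0084 -0.0174]
rearR [0.6639 0.0241 0.208 ] [-0.0765 -0.0443] [-0.028   0.0667]
rearL [0.6706 0.1809 0.2058] [0.3184 0.1848] [ 0.1042 -0.2475]
plate frontR [ 0.4826 -0.      0.012 ]
plate fl [0.509  0.2164 0.012 ]
plate rl [0.6776 0.2193 0.012 ]
plate rr [0.678  0.0062 0.012 ]
tub [ 0.4868 -0.3236  0.0609] [-1.2778 -0.6228] [-0.6533  1.2588]
side
[350 200  25  14 269] [361.7398 206.3792]
top
[432 311  24  24 448] [443.1384 322.808 ]
```

Stand yaw comes out near −0.047, with the bar middle at (0.530, 0.110, 0.246). Bar length, shelf width and plate size agree with the given sizes. I'll approach and grip the bar gently.

Run:
```python
from h import *
B=np.array([.530,.110,.246]); 
for yw in(-.047,np.pi-.047):
    q=kin.solve_ik(B+[0,0,.006],quat(yw));print(yw,q)
yw=min((-.047,np.pi-.047),key=lambda w:np.abs(kin.solve_ik(B+[0,0,.006],quat(w))[5]))
o=ctrl.get_obs();p=o["position"]
ctrl.line_to(p+[0,0,.12],rate=.25)
ctrl.goto(B+[0,0,.12],quat(yw))
fingers.command_gripper(.55,20)
o=ctrl.get_obs();print(yw,o["clock"],o["position"],o["contact_force"])
print(ctrl.line_to(B+[0,0,.006],rate=.1,max_force=8))
o=ctrl.get_obs();print(o["clock"],o["position"],o["contact_force"])
cv2.imwrite("pics/s1.png",camera("side")[190:390,200:400,::-1].repeat(3,0).repeat(3,1))
```

```text
-0.047 [ 0.1099 -0.0264  1.6583 -0.      1.5097  0.1569]
3.094592653589793 NoneTraceback (most recent call last):
  File "<stdin>", line 5, in <module>
  File "<stdin>", line 5, in <lambda>
TypeError: 'NoneType' object is not subscriptable
```

Run:
```python
from h import *
B=np.array([.530,.110,.246]); yw=-.047
o=ctrl.get_obs();p=o["position"]
ctrl.line_to(p+[0,0,.12],rate=.25)
ctrl.goto(B+[0,0,.12],quat(yw))
fingers.command_gripper(.55,20)
o=ctrl.get_obs();print(yw,o["clock"],o["position"],o["contact_force"])
print(ctrl.line_to(B+[0,0,.006],rate=.1,max_force=8))
o=ctrl.get_obs();print(o["clock"],o["position"],o["contact_force"])
cv2.imwrite("pics/s1.png",camera("side")[190:390,200:400,::-1].repeat(3,0).repeat(3,1))
```

```text
-0.047 3.175 [0.53   0.1101 0.366 ] [ 0.1705 -0.72    0.0209]
False
4.4667 [0.5305 0.1101 0.253 ] [-0.5338 -0.1923  0.062 ]
```

View pics/s1.png

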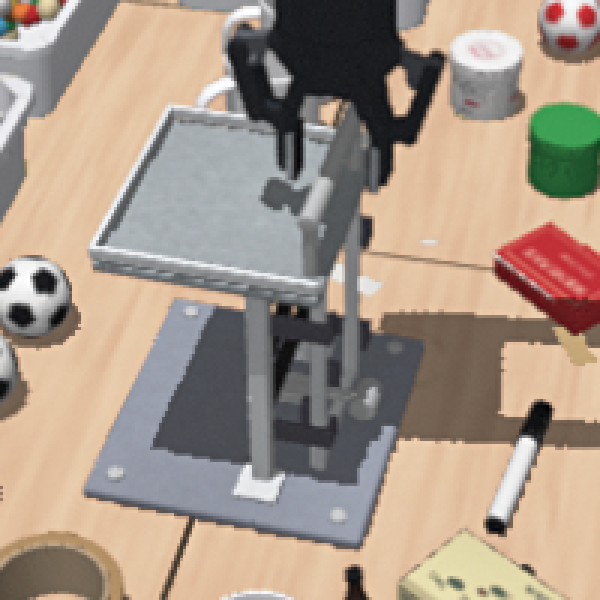

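The picture (3x crop) shows the fingers straddling the bar at about (335,180) with clearance from the shelf. I'll close, check the lateral force, and lift while logging the vertical force.

Run:
```python
from h import *
S=lambda: ctrl.get_obs()
fingers.command_gripper(0.,25)
o=S();print(o["clock"],o["position"],o["contact_force"],o["ft_torque"],o["grip_width"],o["grasp_force"])
fingers.command_gripper(0.,70);ctrl.sleep(.2)
o=S();print(o["clock"],o["position"],o["contact_force"],o["ft_torque"],o["grip_width"],o["grasp_force"])
if o["grip_width"]>.08 and np.abs(o["contact_force"]).max()<15:
    p=o["position"].copy(); 
    np.save("p0.npy",p)
    for d in list(np.arange(.002,.091,.004)):
        ctrl.line_to(p+[0,0,d],rate=.03)
        o=S();print(round(o["clock"],2),o["position"][2]-p[2],o["contact_force"],o["grip_width"])
        if o["contact_force"][2]<-25: break
cv2.imwrite("pics/s2.png",camera("side")[150:350,200:400,::-1].repeat(3,0).repeat(3,1))
```

```text
4.9083 [0.5313 0.11   0.2526] [ 7.1057 -0.5832 -1.4157] [ 0.0045 -1.0365  0.0826] 0.14896453734771353 26.9853213429451
5.325 [0.5314 0.1099 0.2528] [ 5.8381  0.2525 -0.6742] [ 0.0679 -1.0023  0.1302] 0.132266828711243 68.16727995872498
5.58 0.0014529558467283321 [ 3.5444  0.4249 -6.6108] 0.1335930865744036
5.86 0.005735649162605494 [ 5.178   0.2886 -5.2439] 0.1371268793843593
6.14 0.009885348573644759 [ 4.6858  0.4103 -6.4537] 0.13638834563523938
6.42 0.013899053445599385 [ 4.5922 -0.8274 -5.3535] 0.1399237690401692
6.71 0.01788642555284975 [ 5.3677  0.7    -6.4801] 0.1343087562123254
6.99 0.021768802809527588 [ 5.5932  1.9759 -6.4761] 0.13615147005500935
7.28 0.025742160363364908 [ 6.0987  1.2384 -6.3515] 0.13828654419113784
7.56 0.02978601898626765 [ 4.5027  0.8421 -6.7786] 0.1307488466759588
7.84 0.033805332201218063 [ 5.7552  0.7725 -7.2035] 0.13351482199366738
8.12 0.03777674600846409 [ 5.8595  1.0731 -6.1838] 0.1343893580577305
8.41 0.041806419682525686 [ 4.7389  0.2558 -6.1876] 0.1416294108823684
8.69 0.04581426983427889 [ 5.55   -0.1817 -7.0328] 0.13443937788816204
8.97 0.04979710938400311 [ 6.0882  1.5424 -5.2665] 0.13463417516245174
9.26 0.053787886228585435 [ 4.5846  0.7408 -6.0983] 0.13868692893849222
9.54 0.0577860792926429 [ 6.239   1.3735 -7.3482] 0.13658835249435644
9.82 0.06175068365450814 [ 5.8011  1.013  -5.7389] 0.13585771693932241
10.11 0.06566598221078856 [ 6.188   1.6696 -6.5887] 0.13381586731788658
10.39 0.06962853043229073 [ 5.5447  0.6481 -7.1691] 0.13629308846151938
10.68 0.07361419381673923 [ 6.7449  0.1808 -5.7339] 0.13248544459540498
10.96 0.0776152626775311 [ 5.4421  0.9636 -6.829 ] 0.1401972040861574
11.24 0.08165856894335577 [ 7.3297  1.8784 -6.0538] 0.13735710952231864
11.53 0.08565491875495501 [ 5.5348  0.1361 -6.0025] 0.13408054620845133
11.81 0.08967353195978917 [ 5.5351  1.1814 -6.1284] 0.13669138134359707
```

View pics/s2.png

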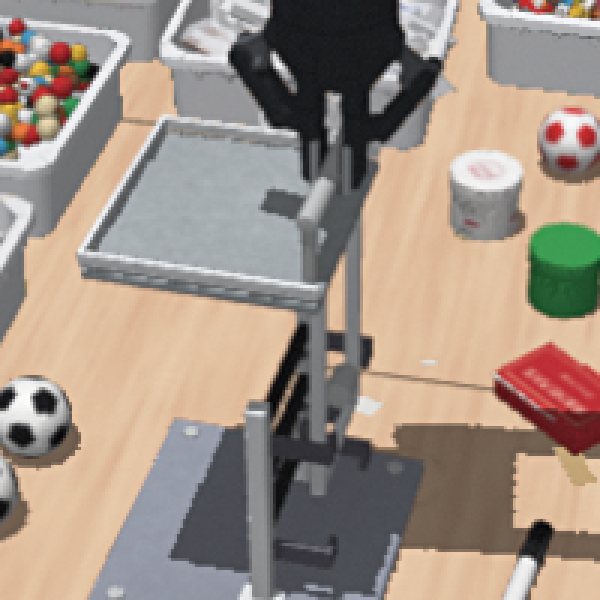

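The shelf is up at 0.090, with the arm holding about 6.3 N. Blind, that is at least 24 mm above any possible seat and still short of the second rung's point of no return (0.103 at the earliest). Now I'll lower slowly until the load comes off.

```bash
cat >> h.py <<'E'
def avg(n=8):
    f=[]
    for _ in range(n): f.append(ctrl.get_obs()["contact_force"]);ctrl.sleep(.02)
    return np.mean(f,0)
E
python3 - <<'E'
from h import *
p=np.load("p0.npy")
ctrl.line_to(p+[0,0,.084],rate=.03);ctrl.sleep(.3)
print(avg())
hit=ctrl.line_to(p+[0,0,.038],rate=.014,max_force=3.5)
o=ctrl.get_obs();print(hit,o["clock"],o["position"]-p,avg(),o["grip_width"])
E
```

```text
[ 6.7181  1.0274 -7.5458]
True 15.225 [0.0001 0.     0.0417] [-0.5482 -0.5649  5.7772] 0.13732792403597746
```

Run:
```python
from h import *
p=np.load("p0.npy")
z=ctrl.get_obs()["position"][2]
for i in range(5):
    f=avg(5);print(ctrl.get_obs()["position"][2]-p[2],f)
    if f[2]<1: break
    z+=.0004;ctrl.line_to([p[0],p[1],z],rate=.01)
print(ctrl.get_obs()["clock"])
cv2.imwrite("pics/s3.png",camera("side")[230:350,240:370,::-1].repeat(5,0).repeat(5,1))
```

```text
0.04159451795293306 [-1.0698 -0.1679  6.08  ]
0.04181823795476325 [ 3.801   0.1613 -0.7439]
15.8167
```

View pics/s3.png

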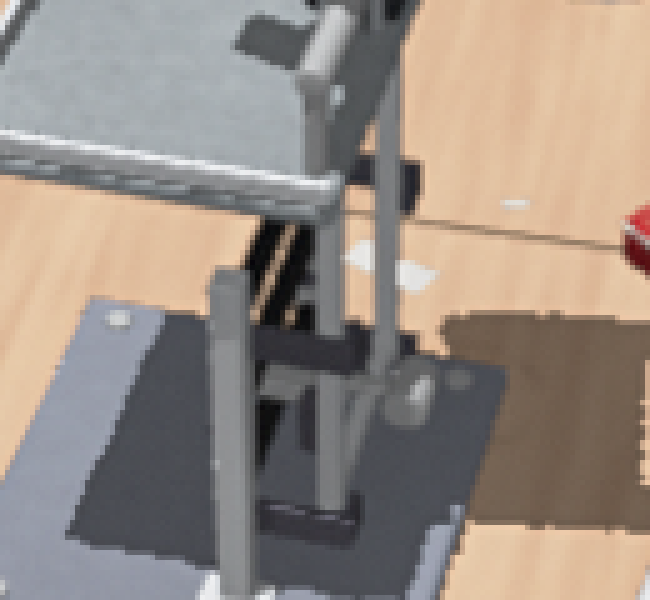

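The pawl looks upright: the nose lies level to the rear at (285,385) and the counterweight is at (410,390). The contact was firm, at about 0.042 with roughly 13 N on the rung, and I then eased the load off until the rung bears the section. I'll let go, rise, and check that the section stays.

Run:
```python
from h import *
p=np.load("p0.npy")
a=camera("side")
fingers.command_gripper(.6,30);ctrl.sleep(.2)
b=camera("side")
g=lambda i:np.float32(cv2.cvtColor(i[240:290,230:300],cv2.COLOR_RGB2GRAY))
print("shelf shift px",cv2.phaseCorrelate(g(a),g(b)),avg(4))
ctrl.line_to(p+[0,0,.16],rate=.2)
c=camera("side");print(cv2.phaseCorrelate(g(b),g(c)),ctrl.get_obs()["clock"])
cv2.imwrite("pics/t4.png",camera("top")[:,:,::-1])
s=cv2.resize(c[190:350,210:400,::-1],None,fx=3.5,fy=3.5,interpolation=cv2.INTER_CUBIC);cv2.imwrite("pics/s4.png",s)
```

```text
shelf shift px ((0.07087523511567184, 0.11392974073245554), 0.9563083908292982) [-0.0094  0.3351 -0.5846]
((-0.032837928499589, -0.18681205237520615), 0.8628034967846341) 17.4833
```

View pics/s4.png

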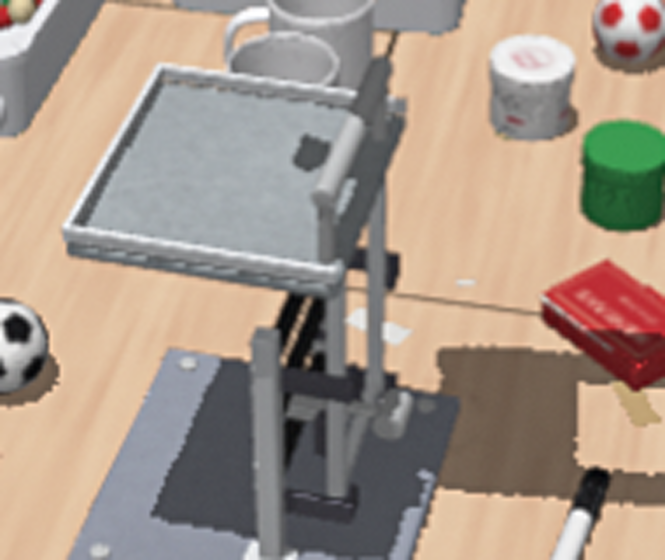

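The section stayed put after release (shift under 0.2 px) and the pawl is carrying it. Now I'll locate the tub and its neighbours.

Run:
```python
from h import *
print("tub lid",ray("side",(361.7,206.4),.057),ray("top",(443.1,321),.057))
# body+lid silhouette fit: lid ellipse in top view
for nm,s,t in (("green",(388,232),(398,338)),("ballA",(391,197),(472,363)),("ballB",(426,204.5),(454,397)),("tin",(388,281),(344,325))):
    print(nm,tri(s,t))
for n in("side","top"):
    th=np.linspace(0,2*np.pi,40); L=np.array([[.487+.032*np.cos(t),-.3236+.032*np.sin(t),.057] for t in th]);q=proj(n,L);print(n,q.min(0),q.max(0))
P=np.array([.6013,.1067,.30])
for w in(np.pi/2-.047,-np.pi/2-.047): print("place",w,kin.solve_ik(P,quat(w)))
for w in np.arange(-3,3.2,.5): 
    q=kin.solve_ik(np.array([.487,-.323,.04]),quat(w)); print(round(w,2),q)
im=cv2.imread("pics/t4.png")[280:420,370:510];cv2.imwrite("pics/t4c.png",im.repeat(4,0).repeat(4,1))
```

```text
tub lid [ 0.4842 -0.3252  0.057 ] [ 0.489  -0.3245  0.057 ]
green [ 0.4028 -0.2291  0.0532]
ballA [ 0.4171 -0.4334  0.0292]
ballB [ 0.3171 -0.4155  0.0294]
tin [ 0.3868 -0.0832  0.0176]
side [348.448 200.053] [372.6681 213.3919]
top [430.5281 309.8384] [454.5629 333.4701]
place 1.5237963267948966 [ 0.0917  0.1453  1.3929 -0.      1.6034 -1.4321]
place -1.6177963267948965 [ 0.0917  0.1453  1.3929 -0.      1.6034  1.7095]
-3.0 [-0.6734  0.2959  1.7147 -0.      1.131   2.3266]
-2.5 [-0.6734  0.2959  1.7147 -0.      1.131   1.8266]
-2.0 [-0.6734  0.2959  1.7147 -0.      1.131   1.3266]
-1.5 [-0.6734  0.2959  1.7147 -0.      1.131   0.8266]
-1.0 [-0.6734  0.2959  1.7147 -0.      1.131   0.3266]
-0.5 [-0.6734  0.2959  1.7147 -0.      1.131  -0.1734]
0.0 [-0.6734  0.2959  1.7147 -0.      1.131  -0.6734]
0.5 [-0.6734  0.2959  1.7147 -0.      1.131  -1.1734]
1.0 [-0.6734  0.2959  1.7147 -0.      1.131  -1.6734]
1.5 [-0.6734  0.2959  1.7147 -0.      1.131  -2.1734]
2.0 None
2.5 None
3.0 [-0.6734  0.2959  1.7147 -0.      1.131   2.6098]
```

View pics/t4c.png

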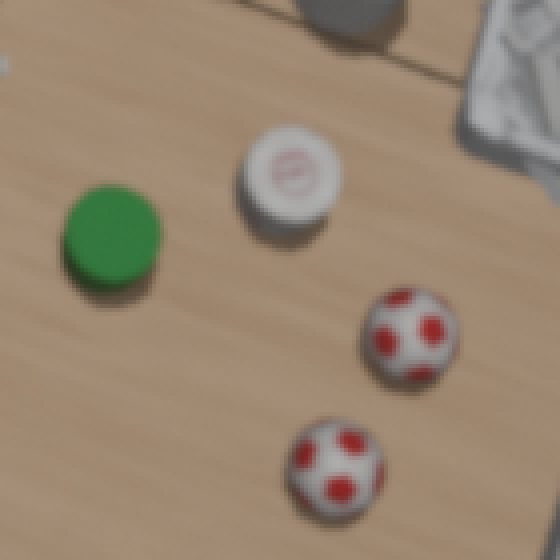

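The white lid is centred at (443,324) in the top view, so the tub is at about (0.4845, −0.326), which agrees with the side ray. The green tub and the balls are clear of fingers closing along x.

Run:
```python
from h import *
T=np.array([.4845,-.326,0]);print(ray("top",(443.1,324),.057))
S=ctrl.get_obs
ctrl.goto(T+[0,0,.38],quat(0.))
fingers.command_gripper(1.,25)
ctrl.line_to(T+[0,0,.15],rate=.25)
print(ctrl.line_to(T+[0,0,.039],rate=.1,max_force=4))
o=S();print(o["clock"],o["position"],o["contact_force"])
fingers.command_gripper(0.,25)
o=S();print(o["clock"],o["grip_width"],o["grasp_force"],o["contact_force"])
np.save("zpick.npy",o["position"][2])
ctrl.line_to(T+[0,0,.10],rate=.1)
im=camera("side")[120:270,280:440,::-1]
cv2.imwrite("pics/s5.png",im.repeat(4,0).repeat(4,1))
```

```text
[ 0.4812 -0.327   0.057 ]
False
21.9167 [ 0.4851 -0.3265  0.0399] [ 0.5986 -0.2094 -0.0365]
22.2583 0.7398906032108922 27.608251316123642 [-1.2034  0.9144  5.2764]
```

View pics/s5.png

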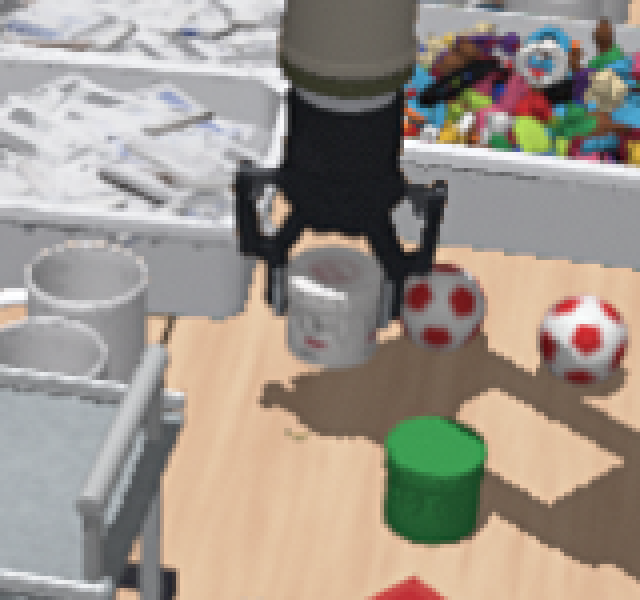

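The tub is held upright by the lid at (335,300). I'll carry it over high and set it down by feel.

Run:
```python
from h import *
S=ctrl.get_obs; T=np.array([.4845,-.326,0]);P=np.array([.6013,.1067,0]);Q=quat(np.pi/2-.047)
ctrl.line_to(T+[0,0,.40],rate=.25)
ctrl.goto(P+[0,0,.40],Q)
o=S();print(o["clock"],o["position"],o["grip_width"])
ctrl.line_to(P+[0,0,.305],rate=.12);ctrl.sleep(.3)
print(avg(4))
hit=ctrl.line_to(P+[0,0,.270],rate=.015,max_force=2.5)
o=S();print(hit,o["clock"],o["position"],avg(4),o["grip_width"])
im=camera("side")[160:310,210:370,::-1]
cv2.imwrite("pics/s6.png",im.repeat(4,0).repeat(4,1))
```

```text
26.0583 [0.6015 0.1055 0.3999] 0.73577992411953
[ 0.3215  0.1712 -0.6253]
True 28.8417 [0.6012 0.1067 0.2817] [-0.5062 -0.1552  4.7661] 0.7340180364432143
```

View pics/s6.png

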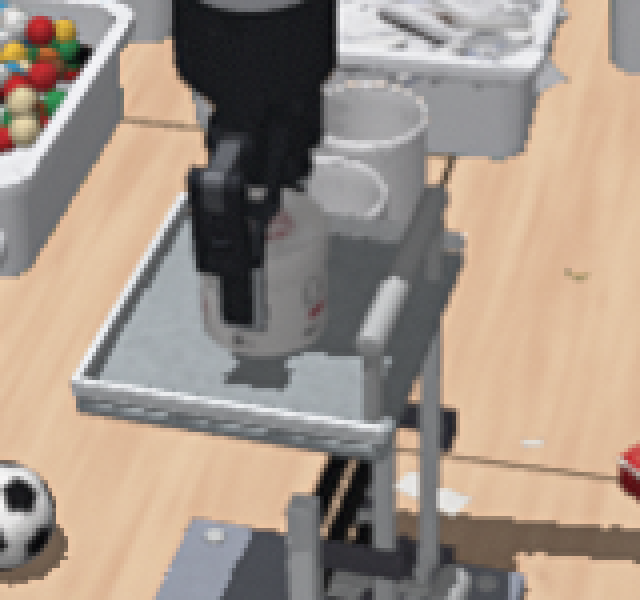

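The tub is standing in the middle of the shelf at (265,300), and contact came at the expected height (0.2817 against 0.283). I'll release, retreat and check.

Run:
```python
from h import *
P=np.array([.6013,.1067,0]);z=ctrl.get_obs()["position"][2]
ctrl.line_to([P[0],P[1],z+.0008],rate=.02)
fingers.command_gripper(1.,25)
ctrl.line_to(P+[0,0,.45],rate=.15)
ctrl.sleep(.5)
o=ctrl.get_obs();print(o["clock"],o["contact_force"],o["position"])
im=camera("side")[190:380,210:420,::-1]
cv2.imwrite("pics/s7.png",im.repeat(3,0).repeat(3,1))
```

```text
31.3417 [-0.2709  0.5635  1.7083] [0.6013 0.1067 0.45  ]
```

View pics/s7.png

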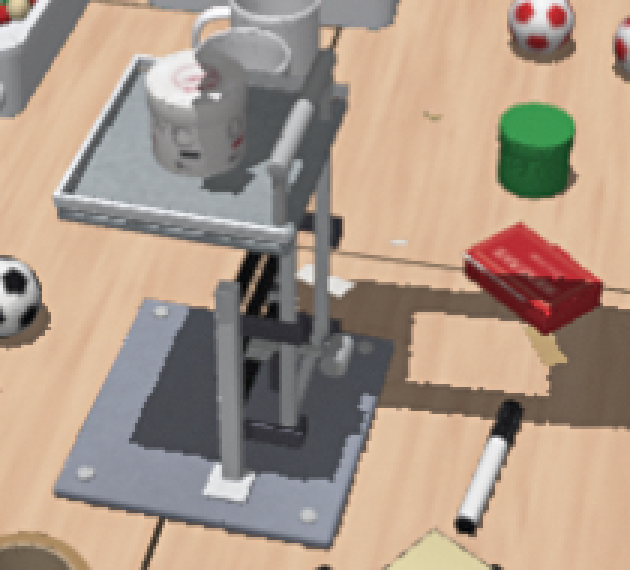

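The tub stands upright on the shelf at (198,115), the shelf is still raised, and nothing else has moved.

```bash
python3 -c "
from bench import ctrl
print(ctrl.close_job())"
```

```text
the job is handed in; nothing more can be done
None
```

I handed the job in at about 31 s: the shelf rests by its pawl on the first rung (about 42 mm up), and the white tub stands upright on it, with nothing else seen to have moved.

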